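Three blood plates into the incubation tray

ROBOT

A 6-joint arm with a two-finger parallel gripper is mounted at the origin on the work surface. World frame = base frame: x ahead of the robot, y to its left, z up, the work surface at z = 0. Lengths are in mm, angles in rad, forces in N, time in s.
With the tool pointing down it reaches from about 350 to 975 mm from the base axis. Payload 7.1 kg.
Tool frame: the origin (TCP) lies midway between the tips of the shut fingers; the grasp point (between the pads) lies 19 mm behind it; z points along the fingers, y is the line along which they close (so a half turn about z gives the same grasp; the last joint's range is limited). The gripper opens to 88 mm and grips with 3 to 60 N. Pads are 20 mm wide; open, the fingers measure 115 mm over their backs; the gripper's body (75 mm by 178 mm) begins 61 mm behind the grasp point.
Start: joints at [-1.357, 0.423, 1.63, -0, 1.089, -0.019], TCP at [144.209, -608.119, 222.675] pointing down, gripper open.
Joint ranges: [-3, 3], [-0.9, 2.11], [0.09, 2.58], [-1.31, 4.45], [0.11, 2.69], [-2.54, 2.54]. Speed limits (rad/s): [2.39, 2.39, 3.01, 3.14, 3.14, 3.14].

INTERFACE

Orientations are given as a rotation vector (axis times angle).
In Python, from workcell import get_obs, get_image, camera_params, close_job gives the robot as it stands.
- The arm moves only by the shell command python3 -m creep 'ROWS' [OPENING]. ROWS is a JSON object of lists of equal length, an entry for each row: "delta_pos": the shift along the tool's x, y, z in m, a list of three; "twist": the turn, a rotation vector about the tool's x, y, z in degrees, a list of three. A call has 1 to 20 rows; each row shifts and turns the commanded pose from where the row before left it, along the tool's axes as they then stand; what a row does not reach is not made up. A row lasts 1/12 s, in which the tool goes at most 41.7 mm and 7.16 degrees, less where a joint would pass 70% of its speed; a pose out of reach is approached as far as the arm can. A call with a gripper value outside its range is refused whole. OPENING is the opening, from 0 (shut) to 1 (fully open), set as the call begins (- or left out, the last holds). The fingers move at their own pace and stop on an object; the grip force is fixed at half the most. Time passes only in rows, so rows that do not move let the fingers close. It gives the time, the measured TCP pose, the force, the opening and the grip force at its end, in the units of the state.
- get_obs(): the state, without advancing time (a new reading comes with each control period).
- get_image(name): name is "scene" or "side" or "wrist"; returns (picture, depth): 400x640x3 uint8, red, green, blue; 400x640 float32, mm along the optical axis (not along the pixel's ray), 0 where there is no reading.
- camera_params(name): a dict with "camera_matrix" (3x3 intrinsics, pixels), "k1" (the pictures are not rectified: a ray, as slopes to the right and down, at radius r is drawn at 1 + k1 r^2 times it, then the intrinsics apply), "extrinsics" (4x4, takes a point from camera to world coordinates). Camera axes: x right, y down, z forward; pixel columns grow to the right and rows downward; lengths in mm; the calibration is good to about 2 mm. A picture is of the moment at which its call begins: read the wrist's pose just before it. camera_params takes no time and is no camera call; for the wrist camera it gives the pose at the moment of the call.
- close_job(): hands the job in; it is judged then, once.
The state is a dict: "t": time; "qpos": joint angles; "qvel": joint speeds; "joint_torque": joint torques, N m; "ee_pos": TCP position; "orientation": TCP orientation; "ft_force": force on the tool from outside, world axes, zero at the start; "moment": the same for the moment, N m; "width": finger opening in mm; "grasp_force": force on a finger pad.
Only numpy, scipy, OpenCV 4.12 (cv2) and the standard library are available. Lean on these libraries where they do the work, as an engineer would, in place of code of your own. Each camera call takes 0.05 s, during which the arm holds its last target. There are 200 camera calls.

TASK

First clear the amber bottle out of the steel tray and stand it upright, wholly on the blue mat. Then slide exactly three of the four red culture dishes into the tray through its open side, flat and wholly inside; leave the fourth red dish, the pale dish and the box of yellow tips where they are.

Things in the scene. Friction and masses are not known exactly. Their poses are not given: they have to be found in the camera images.
- red1: red culture dish, flat closed disc 90 mm in diameter and 16 mm high, 60 g, lying flat; too wide to grasp; origin at the centre of its underside, z up. One of four alike.
- red2: red culture dish, flat closed disc 90 mm in diameter and 16 mm high, 60 g, lying flat; too wide to grasp; origin at the centre of its underside, z up. One of four alike.
- red3: red culture dish, flat closed disc 90 mm in diameter and 16 mm high, 60 g, lying flat; too wide to grasp; origin at the centre of its underside, z up. One of four alike.
- red4: red culture dish, flat closed disc 90 mm in diameter and 16 mm high, 60 g, lying flat; too wide to grasp; origin at the centre of its underside, z up. One of four alike.
- pale: pale yellow culture dish, flat closed disc 90 mm in diameter and 16 mm high, 60 g, lying flat; too wide to grasp; origin at the centre of its underside, z up. Not wanted in the tray; it lies in the same row, at one end or the other.
- tray: shallow steel tray, fixed to the bench, no raised floor (dishes slide straight in at bench height). Inside 140 mm deep (its x) by 340 mm wide (its y); walls 4 mm thick and 18 mm high on three sides; the fourth side, at its x = -70 mm, facing the robot, is open. Origin at bench height in the middle of the inside; +x points from the open side to the back wall.
- bottle: amber reagent bottle with a gold cap, 200 g, standing in the tray at the start; body 56 mm in diameter up to 88 mm height, cap 33 mm in diameter, top at 118 mm; origin at the centre of its underside, z up.
- mat: blue mat 120 x 120 mm, 3 mm thick, fixed flat on the bench at one side; origin at the centre of its underside, x and y along its edges.
- tipbox: white box 85 (its x) x 125 (its y) x 63 mm high of yellow pipette tips, 350 g, loose on the other side; a bystander. Origin at the centre of its underside.

How it is judged (in metres and radians):
On the way, in this order (a step that is already met when the one before it is completed fails the run):
1. the amber bottle stands upright, wholly on the blue mat (x of bottle in the frame of mat between -0.034 and 0.034 m and y of bottle in the frame of mat between -0.034 and 0.034 m and height (world z) of bottle below 0.007 m and angle between bottle's own z axis and vertical below 0.08 rad), for 0.2 s.
2. three red dishes lie flat, wholly inside the tray (((x of red2 in the frame of tray between -0.029 and 0.03 m and y of red2 in the frame of tray between -0.129 and 0.129 m and height (world z) of each of red2, red3, red4 below 0.006 m and angle between each of red2, red3, red4's own z axis and vertical below 0.1 rad and x of red3 in the frame of tray between -0.029 and 0.03 m and y of red3 in the frame of tray between -0.129 and 0.129 m and x of red4 in the frame of tray between -0.029 and 0.03 m and y of red4 in the frame of tray between -0.129 and 0.129 m) or (x of red1 in the frame of tray between -0.029 and 0.03 m and y of red1 in the frame of tray between -0.129 and 0.129 m and height (world z) of each of red1, red3, red4 below 0.006 m and angle between each of red1, red3, red4's own z axis and vertical below 0.1 rad and x of red3 in the frame of tray between -0.029 and 0.03 m and y of red3 in the frame of tray between -0.129 and 0.129 m and x of red4 in the frame of tray between -0.029 and 0.03 m and y of red4 in the frame of tray between -0.129 and 0.129 m) or (x of red1 in the frame of tray between -0.029 and 0.03 m and y of red1 in the frame of tray between -0.129 and 0.129 m and height (world z) of each of red1, red2, red4 below 0.006 m and angle between each of red1, red2, red4's own z axis and vertical below 0.1 rad and x of red2 in the frame of tray between -0.029 and 0.03 m and y of red2 in the frame of tray between -0.129 and 0.129 m and x of red4 in the frame of tray between -0.029 and 0.03 m and y of red4 in the frame of tray between -0.129 and 0.129 m) or (x of red1 in the frame of tray between -0.029 and 0.03 m and y of red1 in the frame of tray between -0.129 and 0.129 m and height (world z) of each of red1, red2, red3 below 0.006 m and angle between each of red1, red2, red3's own z axis and vertical below 0.1 rad and x of red2 in the frame of tray between -0.029 and 0.03 m and y of red2 in the frame of tray between -0.129 and 0.129 m and x of red3 in the frame of tray between -0.029 and 0.03 m and y of red3 in the frame of tray between -0.129 and 0.129 m))), for 0.2 s.
At the end, for the whole second after the job is handed in: Bottle upright on the blue mat, centre within 34 mm of the mat centre along both edges; exactly three red dishes flat in the tray, at most 4 mm past its open edge; fourth red dish, pale dish and tip box within 30 mm of their starts; dishes and bottle at rest (all of step 1 and ((x of red2 in the frame of tray between -0.029 and 0.03 m and y of red2 in the frame of tray between -0.129 and 0.129 m and height (world z) of each of red2, red3, red4 below 0.006 m and angle between each of red2, red3, red4's own z axis and vertical below 0.1 rad and x of red3 in the frame of tray between -0.029 and 0.03 m and y of red3 in the frame of tray between -0.129 and 0.129 m and x of red4 in the frame of tray between -0.029 and 0.03 m and y of red4 in the frame of tray between -0.129 and 0.129 m and distance of red1 from where it was at the start of the episode below 0.03 m) or (x of red1 in the frame of tray between -0.029 and 0.03 m and y of red1 in the frame of tray between -0.129 and 0.129 m and height (world z) of each of red1, red3, red4 below 0.006 m and angle between each of red1, red3, red4's own z axis and vertical below 0.1 rad and x of red3 in the frame of tray between -0.029 and 0.03 m and y of red3 in the frame of tray between -0.129 and 0.129 m and x of red4 in the frame of tray between -0.029 and 0.03 m and y of red4 in the frame of tray between -0.129 and 0.129 m and distance of red2 from where it was at the start of the episode below 0.03 m) or (x of red1 in the frame of tray between -0.029 and 0.03 m and y of red1 in the frame of tray between -0.129 and 0.129 m and height (world z) of each of red1, red2, red4 below 0.006 m and angle between each of red1, red2, red4's own z axis and vertical below 0.1 rad and x of red2 in the frame of tray between -0.029 and 0.03 m and y of red2 in the frame of tray between -0.129 and 0.129 m and x of red4 in the frame of tray between -0.029 and 0.03 m and y of red4 in the frame of tray between -0.129 and 0.129 m and distance of red3 from where it was at the start of the episode below 0.03 m) or (x of red1 in the frame of tray between -0.029 and 0.03 m and y of red1 in the frame of tray between -0.129 and 0.129 m and height (world z) of each of red1, red2, red3 below 0.006 m and angle between each of red1, red2, red3's own z axis and vertical below 0.1 rad and x of red2 in the frame of tray between -0.029 and 0.03 m and y of red2 in the frame of tray between -0.129 and 0.129 m and x of red3 in the frame of tray between -0.029 and 0.03 m and y of red3 in the frame of tray between -0.129 and 0.129 m and distance of red4 from where it was at the start of the episode below 0.03 m)) and distance of each of pale, tipbox from where it was at the start of the episode below 0.03 m and linear speed of each of red1, red2, red3, red4, bottle below 0.01 m/s); the robot touches nothing.
It fails at once if the bottle falls over (angle between bottle's own z axis and vertical above 0.6 rad).
It fails at once if the pale dish gets into the tray (x of pale in the frame of tray between -0.029 and 0.03 m and y of pale in the frame of tray between -0.129 and 0.129 m).
It fails at once if a dish is tipped over (angle between any of red1, red2, red3, red4, pale's own z axis and vertical above 0.7 rad).
It also fails if it takes over 72 s, if anything falls off the work surface, if the arm or the gripper's body presses on something with over 40 N, if the wrist force passes 120 N, or if a joint passes its speed limit or range.

## Working session

There is one attempt and no reset: what is moved stays moved. The work goes in short steps, Python scripts to look and compute and a shell command to move; the robot and the scene stay as the last step left them, time stands still between calls to the robot, and variables do not carry over. Pictures are saved under pics/ and viewed, at most 10 in all, crops included, and the job is handed in when it is done.

```bash
mkdir -p pics; cat > h.py <<'E'
import numpy as np, cv2
from workcell import get_obs, get_image, camera_params
def cloud(name):
    p=camera_params(name); im,d=get_image(name)
    K=np.array(p["camera_matrix"],float);k1=p["k1"];T=np.array(p["extrinsics"],float)
    v,u=np.mgrid[0:d.shape[0],0:d.shape[1]].astype(float)
    n=cv2.undistortPoints(np.stack([u.ravel(),v.ravel()],1)[:,None],K,np.array([k1,0,0,0.])).reshape(*d.shape,2)
    P=np.concatenate([n*d[...,None],d[...,None]],2)@T[:3,:3].T+T[:3,3]
    P[d==0]=np.nan
    return im,P
def save(im,f): cv2.imwrite(f,im[...,::-1])
E
python3 - <<'E'
from h import *
im,P=cloud("scene"); save(im,"pics/s0.png"); np.save("s0.npy",P); np.save("s0i.npy",im)
im,P=cloud("side"); save(im,"pics/d0.png"); np.save("d0.npy",P);np.save("d0i.npy",im)
o=get_obs();print(o)
E
```

```text
{'t': 0.1, 'qpos': array([-1.35700575e+00,  4.23772683e-01,  1.63059579e+00, -1.15400702e-05,
        1.08862078e+00, -1.90068658e-02]), 'qvel': array([-0.00103727, -0.00260931, -0.00214434,  0.0006237 ,  0.00031363,
       -0.00071607]), 'joint_torque': array([ 5.43170027e-04, -5.45608842e+01, -2.74324751e+01,  6.46313536e-02,
        1.87857659e-02, -2.72817391e-05]), 'ee_pos': array([ 144.09877048, -607.64460405,  221.98126798]), 'orientation': array([-3.11895390e+00, -3.64699236e-01,  2.29195634e-04]), 'ft_force': array([-0.38743038,  0.06211215, -0.45284156]), 'moment': array([ 0.07079841,  0.02141148, -0.00038946]), 'grasp_force': 0.0, 'width': 87.9688936039024}
```

View pics/s0.png

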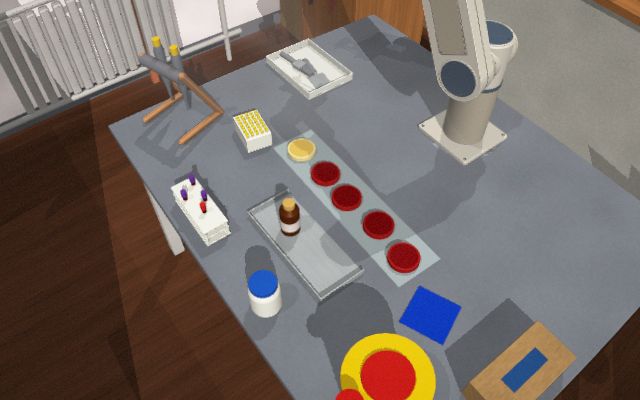

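View pics/d0.png

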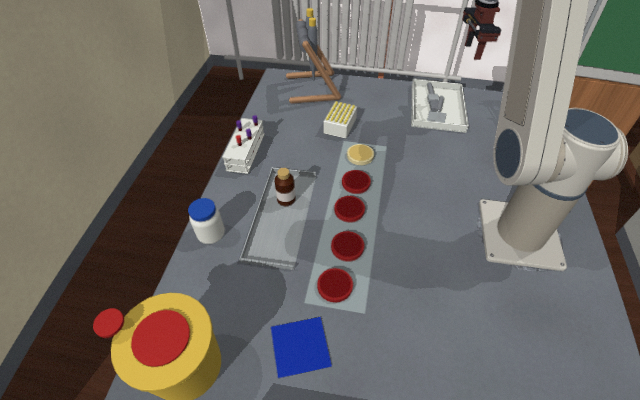

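The scene view shows the pale dish (301,150), red dishes at (325,174), (347,197), (378,225) and (403,257), the bottle at (289,217), the mat at (431,315) and the tip box at (252,130). The tray spans (250,210), (322,297), (362,270) and (288,190). The side view agrees. Next I'll measure the poses.

```bash
cat >> h.py <<'E'
def seg(im,P,verbose=True):
    h=cv2.cvtColor(im,cv2.COLOR_RGB2HSV).astype(int);H,S,V=h[...,0],h[...,1],h[...,2]
    X,Y,Z=P[...,0],P[...,1],P[...,2]
    roi=(X>250)&(X<900)&(abs(Y)<600)
    out={}
    def blobs(m,nm,amin=60):
        n,l,s,c=cv2.connectedComponentsWithStats(m.astype(np.uint8))
        for i in range(1,n):
            if s[i,4]>=amin:
                q=P[l==i]; (cx,cy),(w,hh),a=cv2.minAreaRect(q[:,:2].astype(np.float32))
                (ex,ey),r=cv2.minEnclosingCircle(q[:,:2].astype(np.float32))
                print(nm,"px",c[i].round(),"n",s[i,4],"rect",round(cx,1),round(cy,1),round(w),round(hh),round(a,1),"circ",round(ex,1),round(ey,1),round(r,1),"z",np.percentile(q[:,2],[5,50,95]).round(1))
    blobs(roi&((H<6)|(H>174))&(S>150)&(Z<30)&(Z>9),"red")
    blobs(roi&(H>15)&(H<35)&(S>60)&(V>120)&(Z<25)&(Z>9),"pale")
    blobs(roi&(H>110)&(H<130)&(S>180)&(Z<12),"mat")
    blobs(roi&(Z>108)&(Z<125),"cap",20)
    blobs(roi&(Z>50)&(Z<85),"mid",40)
    return out
E
python3 - <<'E'
from h import *
for n in "s0","d0":
    print(n); im=np.load(n+"i.npy");P=np.load(n+".npy"); seg(im,P)
    if n=="s0":
        for u,v in [(250,212),(322,296),(361,271),(288,192),(274,153),(309,132),(438,258),(402,285),(264,283),(385,345)]:
            print((u,v),P[v,u].round(0))
        # tray wall tops
    m=(P[...,2]>12)&(P[...,2]<22)&(P[...,0]>420)&(P[...,0]<800)&(abs(P[...,1])<300)
    h=cv2.cvtColor(im,cv2.COLOR_RGB2HSV); m&=h[...,1]<70
    q=P[m]; print(len(q),np.percentile(q[:,0],[1,50,99]),np.percentile(q[:,1],[1,50,99]))
    big=cv2.resize(im[170:310,230:450] if n=="s0" else im[130:320,220:400],None,fx=3,fy=3,interpolation=cv2.INTER_CUBIC); save(big,f"pics/{n}c.png")
E
```

```text
s0
red px [325. 173.] n 521 rect 489.5 -115.2 87 87 69.8 circ 486.8 -116.2 46.3 z [12.9 17.9 22.3]
red px [346. 197.] n 580 rect 496.5 -4.0 88 87 68.1 circ 494.7 -3.9 45.4 z [13.4 17.8 21.8]
red px [378. 224.] n 642 rect 485.6 126.1 87 84 65.7 circ 486.3 126.0 45.1 z [12.4 17.9 21.7]
red px [403. 257.] n 755 rect 502.5 249.3 90 87 44.1 circ 501.1 249.0 46.3 z [12.8 17.5 21.6]
pale px [301. 149.] n 477 rect 489.4 -244.8 93 86 86.1 circ 486.4 -245.5 47.9 z [12.2 18.2 22.6]
mat px [430. 315.] n 1991 rect 556.2 412.5 122 118 21.8 circ 556.3 411.7 82.0 z [0.2 4.  7.6]
cap px [205.  97.] n 29 rect 659.2 -534.0 31 14 6.4 circ 659.8 -539.1 15.4 z [110.1 116.5 124.5]
cap px [289. 203.] n 126 rect 687.9 -14.6 36 29 55.5 circ 688.2 -14.9 18.3 z [110.1 119.  122.5]
cap px [263. 282.] n 532 rect 867.5 141.3 70 64 88.0 circ 869.1 141.4 35.8 z [108.4 111.  114.1]
mid px [213. 104.] n 57 rect 630.4 -544.1 40 15 14.6 circ 631.7 -548.9 20.2 z [51.8 68.2 84.1]
mid px [251. 125.] n 729 rect 576.7 -393.6 129 87 79.1 circ 577.3 -394.2 74.4 z [52.2 58.  66.6]
mid px [201. 206.] n 1224 rect 865.5 -198.5 69 
[... 1537 characters left out ...]
 762.1 525.5 75.7 z [109.  116.1 123.9]
mid px [332.  86.] n 61 rect 630.9 -544.2 41 15 30.5 circ 633.2 -547.9 20.7 z [52.  69.2 82.8]
mid px [340. 114.] n 566 rect 575.5 -393.1 129 85 79.3 circ 575.6 -392.1 73.2 z [53.6 59.2 66.5]
mid px [243. 140.] n 782 rect 865.9 -198.5 202 68 89.8 circ 865.5 -198.3 105.3 z [64.1 67.4 73.5]
mid px [285. 190.] n 163 rect 682.7 -0.7 56 26 20.3 circ 687.1 -12.5 28.1 z [52.9 67.8 82.8]
mid px [208. 226.] n 284 rect 856.9 157.5 78 42 43.1 circ 869.4 144.1 39.2 z [51.9 69.9 84. ]
mid px [198. 380.] n 367 rect 748.3 528.2 155 53 61.2 circ 771.3 515.6 77.3 z [51.8 67.1 82.9]
454 [445.48820361 739.56701837 760.43525799] [-282.76645017   95.41357036  221.44841776]
```

View pics/s0c.png

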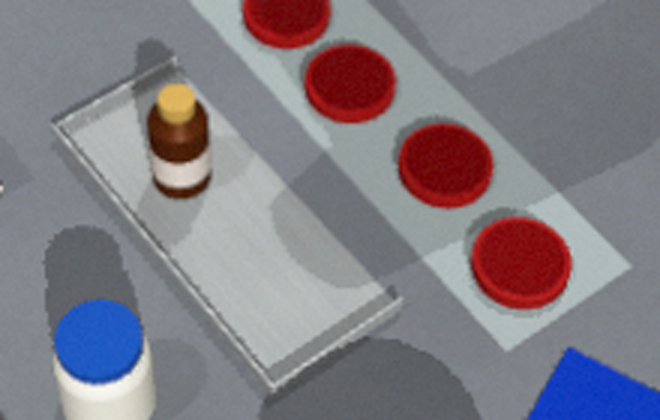

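The crop shows the tray's outer corners at crop positions (55,122), (272,388), (400,302) and (175,60). I'll turn these into the tray pose and work out the first moves.

```bash
python3 - <<'E'
from h import *
p=camera_params("scene");K=np.array(p["camera_matrix"],float);T=np.array(p["extrinsics"],float)
uv=np.array([[55,122],[272,388],[400,302],[175,60]],float)/3+[230,170]-0.33
n=cv2.undistortPoints(uv[:,None],K,np.array([p["k1"],0,0,0.])).reshape(-1,2)
r=np.c_[n,np.ones(4)]@T[:3,:3].T
W=T[:3,3]+r*((18-T[2,3])/r[:,2])[:,None]; print(W.round(1))
c=np.array([[74,-174],[74,174],[-70,174],[-70,-174]],float)
M,_=cv2.estimateAffinePartial2D(c,W[:,:2]); s=np.hypot(M[0,0],M[1,0]);print("scale",s,"yaw",np.degrees(np.arctan2(M[1,0],M[0,0])),"org",M[:,2])
print((c@M[:,:2].T+M[:,2]-W[:,:2]).round(1))
E
python3 -m creep '{"delta_pos":[[0,0,0],[0,0,0]],"twist":[[0,0,6.7],[0,0,6.6]]}' 1
```

```text
[[ 754.7 -129.7   18. ]
 [ 756.6  219.1   18. ]
 [ 617.1  218.7   18. ]
 [ 619.1 -125.5   18. ]]
t: 0.27
ee_pos: [144.1, -607.8, 222.2]
orientation: [-3.141, 0.007, 0.0]
ft_force: [0.2, 0.3, 0.5]
width: 88.2
grasp_force: 0.0Traceback (most recent call last):
  File "<stdin>", line 8, in <module>
cv2.error: OpenCV(4.12.0) /io/opencv/modules/calib3d/src/ptsetreg.cpp:1108: error: (-215:Assertion failed) count >= 0 && to.checkVector(2) == count in function 'estimateAffinePartial2D'
```

```bash
python3 -m creep '{"delta_pos":[[0.015,-0.016,0],[0.0278,-0.0304,0],[0.0278,-0.0304,0],[0.0278,-0.0304,0],[0.0278,-0.0304,0],[0.0278,-0.0304,0],[0.0278,-0.0304,0],[0.0278,-0.0304,0],[0.0278,-0.0304,0],[0.0278,-0.0304,0],[0.0278,-0.0304,0],[0.0278,-0.0304,0],[0.0278,-0.0304,0],[0.0278,-0.0304,0],[0.0278,-0.0304,0],[0.0278,-0.0304,0],[0.0278,-0.0304,0],[0.0278,-0.0304,0],[0.0278,-0.0304,0],[0.028,-0.0304,0]],"twist":[[0,0,0],[0,0,0],[0,0,0],[0,0,0],[0,0,0],[0,0,0],[0,0,0],[0,0,0],[0,0,0],[0,0,0],[0,0,0],[0,0,0],[0,0,0],[0,0,0],[0,0,0],[0,0,0],[0,0,0],[0,0,0],[0,0,0],[0,0,0]]}' 1
python3 - <<'E'
from h import *
o=get_obs();print(o["ee_pos"],o["orientation"],o["qpos"])
im,P=cloud("wrist");save(im,"pics/w1.png")
E
```

```text
t: 1.93
ee_pos: [688.0, -12.3, 222.2]
orientation: [3.142, 0.001, -0.001]
ft_force: [0.6, -0.4, 0.7]
width: 87.7
grasp_force: 0.0
[687.98683784 -12.28288094 222.1939347 ] [ 3.14155556e+00  1.48595010e-03 -1.36522425e-03] [-3.51161093e-02  5.16729249e-01  1.47810067e+00 -7.38582050e-05
  1.14763003e+00  1.53476458e+00]
```

View pics/w1.png

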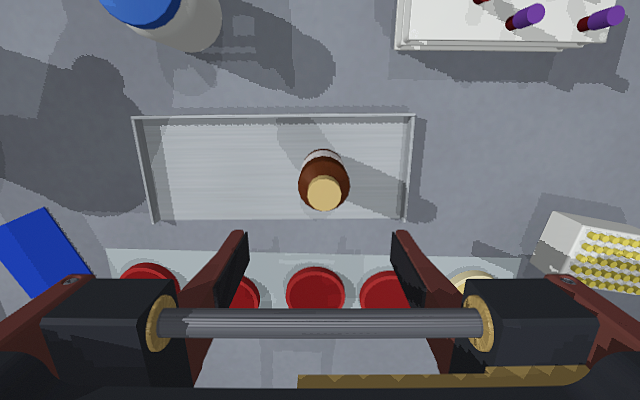

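The wrist view shows the bottle cap (323,193) centred between the fingers and the tray square to the tool, with its back wall at row 116. I'll descend and grip.

```bash
python3 -m creep '{"delta_pos":[[0,0.001,0.025],[0,0.001,0.035],[0,0,0.035],[0,0,0.035],[0,0,0.025],[0,0,0.017],[0,0,0]],"twist":[[0,0,0],[0,0,0],[0,0,0],[0,0,0],[0,0,0],[0,0,0],[0,0,0]]}' 1
python3 -m creep '{"delta_pos":[[0,0,0],[0,0,0],[0,0,0],[0,0,0],[0,0,0],[0,0,0]],"twist":[[0,0,0],[0,0,0],[0,0,0],[0,0,0],[0,0,0],[0,0,0]]}' 0
```

```text
t: 2.57
ee_pos: [683.7, -16.1, 45.7]
orientation: [-3.141, -0.001, 0.013]
ft_force: [-0.9, 0.3, 0.0]
width: 87.7
grasp_force: 0.0
t: 3.07
ee_pos: [688.0, -16.3, 52.0]
orientation: [3.141, 0.001, 0.003]
ft_force: [-0.5, -0.5, 4.3]
width: 55.6
grasp_force: 30.0
```

```bash
python3 -m creep '{"delta_pos":[[0,0,-0.01],[0,0,-0.02],[0,0,-0.025],[0,0,-0.015]],"twist":[[0,0,0],[0,0,0],[0,0,0],[0,0,0]]}' 0
python3 -m creep '{"delta_pos":[[-0.003,-0.01,0],[-0.006,-0.02,0],[-0.0085,-0.028,0],[-0.0085,-0.028,0],[-0.0085,-0.028,0],[-0.0085,-0.028,0],[-0.0085,-0.028,0],[-0.0085,-0.028,0],[-0.0085,-0.028,0],[-0.0085,-0.028,0],[-0.0085,-0.028,0],[-0.0085,-0.028,0],[-0.0085,-0.028,0],[-0.0085,-0.028,0],[-0.0075,-0.025,0],[-0.006,-0.02,0],[-0.004,-0.012,0],[-0.002,-0.005,0],[0,0,0],[0,0,0]],"twist":[[0,0,0],[0,0,0],[0,0,0],[0,0,0],[0,0,0],[0,0,0],[0,0,0],[0,0,0],[0,0,0],[0,0,0],[0,0,0],[0,0,0],[0,0,0],[0,0,0],[0,0,0],[0,0,0],[0,0,0],[0,0,0],[0,0,0],[0,0,0]]}' 0
```

```text
t: 3.4
ee_pos: [687.8, -16.2, 123.2]
orientation: [3.142, 0.001, 0.003]
ft_force: [1.0, 0.8, -1.0]
width: 55.4
grasp_force: 30.0
t: 5.07
ee_pos: [556.2, 411.0, 120.2]
orientation: [3.141, 0.001, -0.001]
ft_force: [-0.5, 0.2, -2.7]
width: 55.5
grasp_force: 30.0
```

```bash
python3 -m creep '{"delta_pos":[[0,0,0.012],[0,0,0.018],[0,0,0.016],[0,0,0.008],[0,0,0.004],[0,0,0.003],[0,0,0.002],[0,0,0.002],[0,0,0]],"twist":[[0,0,0],[0,0,0],[0,0,0],[0,0,0],[0,0,0],[0,0,0],[0,0,0],[0,0,0],[0,0,0]]}' 0
```

```text
t: 5.82
ee_pos: [556.7, 411.8, 55.9]
orientation: [-3.141, -0.001, -0.001]
ft_force: [-0.6, -0.2, -2.6]
width: 55.3
grasp_force: 30.0
```

```bash
python3 -m creep '{"delta_pos":[[0,0,0.001],[0,0,0.0005],[0,0,0]],"twist":[[0,0,0],[0,0,0],[0,0,0]]}' 0
```

```text
t: 6.07
ee_pos: [556.8, 412.0, 55.0]
orientation: [-3.141, -0.001, -0.001]
ft_force: [-1.1, -0.9, 2.0]
width: 56.0
grasp_force: 30.0
```

```bash
python3 -m creep '{"delta_pos":[[0,0,0],[0,0,0],[0,0,0],[0,0,0],[0,0,0],[0,0,-0.01],[0,0,-0.02],[0,0,-0.03],[0,0,-0.03],[0,0,-0.02],[0,0,0]],"twist":[[0,0,0],[0,0,0],[0,0,0],[0,0,0],[0,0,0],[0,0,0],[0,0,0],[0,0,0],[0,0,0],[0,0,0],[0,0,0]]}' 1
python3 - <<'E'
from h import *
im,P=cloud("side"); seg(im,P)
E
```

```text
t: 6.98
ee_pos: [559.0, 413.7, 170.5]
orientation: [-3.136, -0.001, -0.012]
ft_force: [0.0, -0.6, 0.4]
width: 87.6
grasp_force: 0.0
red px [349. 248.] n 580 rect 474.9 135.1 88 64 52.3 circ 483.5 128.3 45.0 z [14.1 17.5 20.2]
red px [335. 285.] n 892 rect 502.3 249.9 83 87 6.6 circ 502.1 249.1 45.3 z [14.3 17.8 20.5]
pale px [356. 157.] n 138 rect 499.5 -224.1 46 50 43.7 circ 498.3 -228.4 29.5 z [11.1 17.6 20.5]
mat px [303. 353.] n 1587 rect 557.2 413.0 118 120 21.8 circ 557.5 412.3 81.5 z [2.2 4.9 7.3]
cap px [325.  75.] n 33 rect 656.8 -536.8 31 15 24.6 circ 658.5 -540.8 15.7 z [109.8 118.4 123.9]
cap px [202. 208.] n 434 rect 867.2 140.7 65 69 0.4 circ 868.8 141.1 35.9 z [109.2 111.6 113.8]
cap px [192. 374.] n 230 rect 743.9 534.1 155 47 59.2 circ 764.3 522.0 77.6 z [108.8 116.7 124.1]
mid px [332.  86.] n 60 rect 632.8 -545.5 38 20 9.2 circ 632.3 -545.8 20.2 z [51.6 69.1 82.6]
mid px [243. 140.] n 787 rect 865.9 -198.8 204 68 90.0 circ 867.4 -198.8 105.9 z [64.1 67.5 74.5]
mid px [208. 226.] n 295 rect 857.3 157.0 78 45 43.0 circ 868.6 144.8 39.4 z [51.7 70.7 84.1]
mid px [300. 345.] n 154 rect 553.4 429.2 55 22 15.6 circ 556.4 418.4 27.4 z [53.4 67.3 83. ]
mid px [197. 380.] n 369 rect 747.9 528.4 154 52 61.3 circ 770.9 515.8 77.2 z [51.6 67.6 83.6]
```

The bottle stands on the mat at about (556.5, 413), which is within tolerance. Next I'll move behind red dish C at (486,126.5) and push it with the fingers 50 mm apart as a cradle.

```bash
python3 -m creep '{"delta_pos":[[-0.006,0.013,0],[-0.0133,0.0284,0],[-0.0133,0.0284,0],[-0.0133,0.0284,0],[-0.0133,0.0284,0],[-0.0133,0.0284,0],[-0.0133,0.0284,0],[-0.0133,0.0284,0],[-0.0133,0.0284,0],[-0.0133,0.0284,0],[-0.0073,0.0154,0],[0,0,0.02],[0,0,0.03],[0,0,0.03],[0,0,0.03],[0,0,0.02],[0,0,0.01],[0,0,0.003],[0,0,0],[0,0,0]],"twist":[[0,0,0],[0,0,0],[0,0,0],[0,0,0],[0,0,0],[0,0,0],[0,0,0],[0,0,0],[0,0,0],[0,0,0],[0,0,0],[0,0,0],[0,0,0],[0,0,0],[0,0,0],[0,0,0],[0,0,0],[0,0,0],[0,0,0],[0,0,0]]}' 0.57
```

```text
t: 8.7
ee_pos: [424.0, 127.8, 21.7]
orientation: [-3.141, -0.001, -0.001]
ft_force: [-0.0, -0.1, 0.8]
width: 50.0
grasp_force: 0.0
```

```bash
python3 -m creep '{"delta_pos":[[0,0,0.008],[0,0,0.0055],[0.005,0,0],[0.005,0,0],[0.005,0,0],[0.008,0,0],[0.012,0,0],[0.018,0,0],[0.018,0,0],[0.018,0,0],[0.018,0,0],[0.018,0,0],[0.018,0,0],[0.018,0,0],[0.018,0,0],[0.014,0,0],[0.010,0,0],[0.007,0,0],[0.004,0,0],[0.003,0,0]],"twist":[[0,0,0],[0,0,0],[0,0,0],[0,0,0],[0,0,0],[0,0,0],[0,0,0],[0,0,0],[0,0,0],[0,0,0],[0,0,0],[0,0,0],[0,0,0],[0,0,0],[0,0,0],[0,0,0],[0,0,0],[0,0,0],[0,0,0],[0,0,0]]}' 0.57
python3 - <<'E'
from h import *
o=get_obs();print(o["ee_pos"],o["ft_force"])
im,P=cloud("scene");save(im,"pics/s2.png"); seg(im,P)
E
```

```text
t: 10.37
ee_pos: [640.6, 127.7, 7.6]
orientation: [3.142, 0.001, -0.001]
ft_force: [-1.8, 0.3, 0.7]
width: 49.4
grasp_force: 0.6
[640.61872009 127.6885247    7.5620408 ] [-1.82254689  0.2549408   0.73007578]
red px [403. 257.] n 754 rect 502.9 249.4 89 87 47.9 circ 501.0 249.0 46.4 z [13.1 17.5 21.3]
red px [321. 262.] n 781 rect 688.0 129.8 88 87 80.8 circ 686.0 130.0 46.3 z [13.1 17.7 21.5]
pale px [301. 149.] n 461 rect 489.1 -244.0 86 87 31.4 circ 487.5 -244.0 46.8 z [12.5 18.3 23.3]
mat px [429. 318.] n 1335 rect 556.0 412.2 122 119 21.7 circ 556.2 410.8 83.2 z [0.4 4.  7.6]
cap px [204.  98.] n 37 rect 659.1 -535.1 33 14 8.3 circ 660.1 -541.9 16.4 z [108.9 118.  124.3]
cap px [319. 226.] n 63 rect 665.7 93.5 33 15 89.7 circ 668.0 93.5 17.0 z [108.8 112.9 120.6]
cap px [338. 246.] n 74 rect 665.9 167.4 15 53 3.7 circ 666.3 167.4 26.9 z [108.6 113.2 123.3]
cap px [350. 241.] n 33 rect 634.2 174.8 10 23 87.9 circ 634.1 176.3 11.6 z [111.4 114.2 124.1]
cap px [354. 254.] n 48 rect 639.7 214.0 14 68 80.1 circ 638.9 209.2 34.0 z [110.8 117.7 124.6]
cap px [263. 282.] n 550 rect 868.0 142.3 69 65 85.9 circ 869.5 141.8 35.6 z [108.6 111.  114.1]
cap px [439. 293.] n 151 rect 558.1 412.5 31 32 78.8 circ 557.0 412.1 17.8 z [111.4 121.5 124.4]
mid px [213. 104.] n 56 rect 629.9 -545.5 42 18 14.3 circ 631.4 -551.6 21.2 z [53.  66.7 83.4]
mid px [251. 126.] n 736 rect 577.3 -392.2 130 87 80.4 circ 577.5 -393.4 72.5 z [51.9 58.  65.9]
mid px [201. 205.] n 1230 rect 865.2 -200.6 207 69 90.0 circ 866.8 -199.4 104.8 z [62.4 66.5 71.8]
mid px [271. 301.] n 200 rect 864.6 169.1 69 25 9.0 circ 866.0 160.7 34.7 z [52.  71.8 84. ]
mid px [432. 309.] n 178 rect 569.2 418.0 33 56 24.8 circ 559.1 413.4 28.3 z [50.9 67.  83.3]
```

View pics/s2.png

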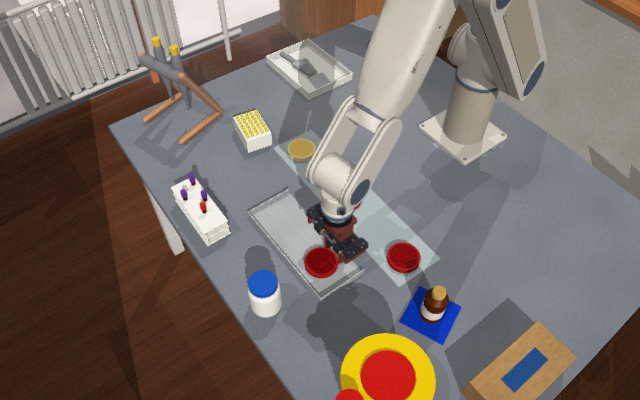

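Dish C lies at (687.5,129), which is inside the tray. In the picture it is at (321,262), and the bottle stands on the mat at (434,305). Red dish B is next.

```bash
python3 -m creep '{"delta_pos":[[-0.015,0,0],[-0.02,0,0],[-0.015,0,-0.02],[-0.015,0.012,-0.022],[-0.0232,0.0217,0],[-0.0232,0.0217,0],[-0.0232,0.0217,0],[-0.0232,0.0217,0],[-0.0232,0.0217,0],[-0.0232,0.0217,0],[0,0,0],[0,0,0.012],[0,0,0.015],[0,0,0.010],[0,0,0.004],[0,0,0.0015],[0,0,0]],"twist":[[0,0,0],[0,0,0],[0,0,0],[0,0,0],[0,0,0],[0,0,0],[0,0,0],[0,0,0],[0,0,0],[0,0,0],[0,0,-5.2],[0,0,-5.2],[0,0,0],[0,0,0],[0,0,0],[0,0,0],[0,0,0]]}' 0.57
python3 -c "
from h import *
o=get_obs();print(o['qpos'])
im,P=cloud('side');seg(im,P)"|grep -E 'red|\[-?0'
```

```text
t: 11.83
ee_pos: [436.3, -14.4, 7.0]
orientation: [-3.128, -0.286, 0.001]
ft_force: [0.0, -0.0, -0.2]
width: 50.1
grasp_force: 0.0
red px [352. 181.] n 347 rect 503.2 -113.7 58 91 13.2 circ 491.4 -116.4 45.8 z [13.2 17.5 20.5]
red px [349. 208.] n 588 rect 496.7 -2.9 82 90 5.8 circ 494.9 -4.1 46.1 z [13.7 17.6 20.4]
red px [274. 236.] n 709 rect 688.4 129.9 86 90 19.5 circ 689.6 129.6 46.1 z [13.6 17.7 20.2]
red px [335. 284.] n 888 rect 500.8 249.0 85 87 9.9 circ 501.1 249.1 44.4 z [14.4 18.  20.7]
```

```bash
python3 -m creep '{"delta_pos":[[0.005,0,0],[0.005,0,0],[0.005,0,0],[0.008,0,0],[0.010,0,0],[0.018,0,0],[0.018,0,0],[0.018,0,0],[0.018,0,0],[0.018,0,0],[0.018,0,0],[0.018,0,0],[0.018,0,0],[0.013,0,0],[0.009,0,0],[0.005,0,0],[0.003,0,0],[0.0015,0,0],[0,0,0]],"twist":[[0,0,0],[0,0,0],[0,0,0],[0,0,0],[0,0,0],[0,0,0],[0,0,0],[0,0,0],[0,0,0],[0,0,0],[0,0,0],[0,0,0],[0,0,0],[0,0,0],[0,0,0],[0,0,0],[0,0,0],[0,0,0],[0,0,0]]}' 0.57
python3 -c "
from h import *
im,P=cloud('scene');seg(im,P)"|grep -E 'red'
```

```text
t: 13.47
ee_pos: [641.3, 23.2, 7.1]
orientation: [-3.129, -0.286, 0.001]
ft_force: [-0.2, -0.0, 0.1]
width: 50.4
grasp_force: 0.1
red px [334. 177.] n 106 rect 477.3 -84.5 60 24 12.2 circ 478.5 -90.0 30.7 z [10.8 17.1 22.5]
red px [311. 250.] n 1486 rect 688.9 82.5 185 87 89.3 circ 686.6 82.4 92.6 z [13.  17.8 21.8]
red px [403. 257.] n 757 rect 501.6 249.7 89 86 16.0 circ 501.2 248.9 46.6 z [12.5 17.4 21.5]
```

```bash
python3 -m creep '{"delta_pos":[[-0.015,0,0],[-0.02,0,0],[-0.010,0,-0.02],[-0.011,0.006,-0.022],[-0.03,0.018,0],[-0.03,0.018,0],[-0.03,0.018,0],[-0.03,0.018,0],[-0.03,0.018,0],[-0.03,0.018,0],[0,0,0],[0,0,0.012],[0,0,0.015],[0,0,0.010],[0,0,0.004],[0,0,0.001],[0,0,0]],"twist":[[0,0,0],[0,0,0],[0,0,0],[0,0,0],[0,0,0],[0,0,0],[0,0,0],[0,0,0],[0,0,0],[0,0,0],[0,0,-3.6],[0,0,0],[0,0,0],[0,0,0],[0,0,0],[0,0,0],[0,0,0]]}' 0.57
python3 -c "
from h import *
for c in 'side','scene':
  im,P=cloud(c);seg(im,P)"|grep -E 'red'
```

```text
t: 14.93
ee_pos: [429.9, -131.4, 7.0]
orientation: [-3.118, -0.384, 0.001]
ft_force: [0.1, 0.1, -0.2]
width: 50.2
grasp_force: 0.0
red px [356. 181.] n 499 rect 489.2 -115.5 86 89 41.3 circ 488.4 -116.8 46.3 z [13.4 17.5 20.2]
red px [277. 224.] n 1310 rect 688.7 81.5 89 185 0.1 circ 694.4 81.6 92.8 z [14.  17.6 20.3]
red px [335. 285.] n 896 rect 500.6 249.6 85 87 9.9 circ 501.3 249.8 44.3 z [14.8 17.8 20.6]
red px [325. 173.] n 517 rect 488.3 -115.9 90 85 34.9 circ 487.9 -116.6 46.8 z [12.3 18.1 22.6]
red px [311. 250.] n 1475 rect 688.4 82.1 184 87 89.2 circ 691.9 81.9 92.3 z [13.2 17.7 21.6]
red px [403. 257.] n 753 rect 502.7 249.2 86 90 88.3 circ 502.4 248.4 45.8 z [12.9 17.5 21.5]
```

Now I'll push A 218.5 mm.

```bash
python3 -m creep '{"delta_pos":[[0.006,0,0],[0.006,0,0],[0.006,0,0],[0.008,0,0],[0.012,0,0],[0.018,0,0],[0.018,0,0],[0.018,0,0],[0.018,0,0],[0.018,0,0],[0.018,0,0],[0.018,0,0],[0.018,0,0],[0.014,0,0],[0.010,0,0],[0.006,0,0],[0.004,0,0],[0.003,0,0],[0,0,0]],"twist":[[0,0,0],[0,0,0],[0,0,0],[0,0,0],[0,0,0],[0,0,0],[0,0,0],[0,0,0],[0,0,0],[0,0,0],[0,0,0],[0,0,0],[0,0,0],[0,0,0],[0,0,0],[0,0,0],[0,0,0],[0,0,0],[0,0,0]]}' 0.57
python3 -m creep '{"delta_pos":[[-0.015,0,0],[-0.02,0,0],[-0.02,0,0],[-0.02,0,-0.02],[-0.02,0,-0.03],[-0.02,0,-0.04],[-0.02,0,-0.04],[-0.01,0,-0.02],[0,0,0],[0,0,0],[0,0,0],[0,0,0]],"twist":[[0,0,0],[0,0,0],[0,0,0],[0,0,0],[0,0,0],[0,0,0],[0,0,0],[0,0,0],[0,0,0],[0,0,0],[0,0,0],[0,0,0]]}' 0.57
python3 - <<'E'
from h import *
im,P=cloud("side");seg(im,P)
print()
im,P=cloud("scene");save(im,"pics/s3.png"); seg(im,P)
E
```

```text
t: 16.62
ee_pos: [642.6, -78.4, 7.1]
orientation: [-3.118, -0.384, 0.0]
ft_force: [-0.5, -0.2, -0.1]
width: 49.9
grasp_force: 0.0
t: 17.62
ee_pos: [504.1, -112.7, 150.3]
orientation: [-3.117, -0.384, 0.003]
ft_force: [-0.1, -0.4, -0.4]
width: 50.5
grasp_force: 0.0
red px [281. 213.] n 1825 rect 688.2 31.2 89 287 0.4 circ 687.0 31.2 143.4 z [13.9 17.6 20.3]
red px [335. 285.] n 892 rect 500.8 249.2 85 88 9.9 circ 500.7 248.6 44.9 z [14.5 17.8 20.8]
pale px [362. 155.] n 328 rect 485.9 -240.8 87 83 29.5 circ 487.6 -244.5 45.7 z [11.7 17.6 20.6]
mat px [301. 351.] n 1772 rect 557.1 412.9 118 119 21.5 circ 557.6 413.1 81.4 z [2.2 4.8 7.3]
cap px [325.  75.] n 31 rect 656.0 -536.4 33 14 15.7 circ 657.4 -541.4 16.7 z [109.5 116.1 124.1]
cap px [202. 208.] n 431 rect 867.0 141.2 70 64 84.4 circ 869.0 141.2 35.5 z [109.5 111.6 113.7]
cap px [297. 326.] n 229 rect 557.2 412.9 33 31 64.8 circ 557.3 412.0 17.5 z [113.7 122.1 124.4]
cap px [191. 374.] n 225 rect 743.9 534.6 155 47 58.6 circ 763.9 522.4 77.5 z [108.7 116.  123.8]
mid px [332.  86.] n 59 rect 631.6 -543.7 38 19 37.6 circ 632.8 -54
[... 952 characters left out ...]
40.6 13.5 z [110.  116.3 123.9]
cap px [262. 282.] n 536 rect 867.7 141.2 65 69 3.1 circ 868.9 141.1 35.4 z [108.4 111.  113.9]
cap px [439. 293.] n 152 rect 557.6 413.3 34 29 0.8 circ 557.8 412.0 17.2 z [111.  121.4 124.6]
mid px [213. 105.] n 56 rect 630.3 -544.1 42 15 8.5 circ 630.8 -547.7 21.2 z [52.1 67.2 83.2]
mid px [251. 125.] n 729 rect 576.3 -393.1 135 87 79.5 circ 580.8 -391.9 73.9 z [52.5 58.  65.9]
mid px [201. 206.] n 1226 rect 865.4 -198.8 202 69 89.8 circ 868.0 -197.6 103.8 z [62.3 66.6 71.7]
mid px [270. 301.] n 196 rect 864.3 168.6 70 27 7.3 circ 865.5 158.7 35.4 z [52.8 71.7 83.9]
mid px [432. 310.] n 172 rect 569.8 417.7 31 56 22.7 circ 559.2 413.3 28.0 z [51.9 66.3 82.9]
```

View pics/s3.png

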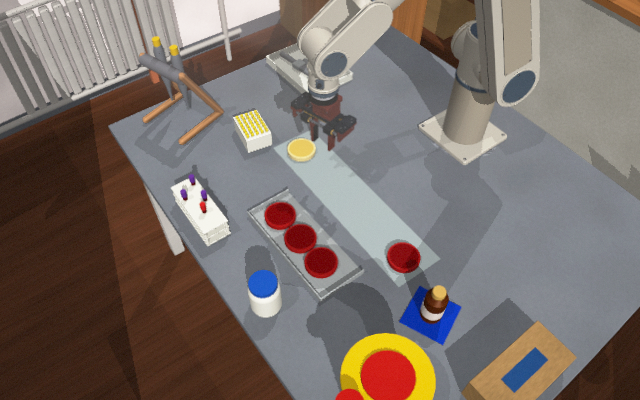

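The three red dishes lie in the tray at (280,216), (300,238) and (321,262). The fourth red, the pale dish and the tip box haven't moved, the bottle stands on the mat and the gripper is clear, so I'm handing in.

```bash
python3 -c "
from workcell import close_job
print(close_job())"
```

```text
the job is handed in; nothing more can be done
None
```

The job is handed in, with no verdict shown: final images have the bottle upright on the mat, three red dishes flat in the tray, and the fourth red dish, pale dish and tip box at their starts.

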